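# Start up the wood-burning bench

## Robot

A 6-joint arm with a two-finger parallel gripper is mounted at the origin on the work surface. World frame = base frame: x ahead of the robot, y to its left, z up, the work surface at z = 0. Lengths are in m, angles in rad, forces in N, time in s.
With the tool pointing down it reaches from about 0.375 to 0.975 m from the base axis. Payload 3.8 kg.
Tool frame: the origin (TCP) lies on the centre line of the jaws, within the pads' length; the fingertips stand 17 mm ahead of it and the grasp point (between the pads) lies 2 mm behind it (bot.tip_extent is the distance from the TCP to the fingertips, in m); z points along the fingers, y is the line along which they close (so a half turn about z gives the same grasp; the last joint's range is limited). The gripper opens to 85 mm and grips with 20 to 120 N. Pads are 22 mm wide; open, the fingers measure 114 mm over their backs; the gripper's body (76 mm by 85 mm) begins 54 mm behind the grasp point. The pads swing forward as they close: fully open they stand 13 mm farther back than shut.
Start: joints at [1.257, 0.264, 1.604, -0, 1.274, -0.037], TCP at [0.184, 0.649, 0.248] pointing down, gripper open.
Joint ranges: [-2.63, 2.63], [-0.94, 2.18], [0.31, 2.57], [-1.31, 4.45], [0, 2.66], [-2.55, 2.55]. Speed limits (rad/s): [2.57, 2.57, 3.14, 3.14, 3.14, 3.14].

## Interface

Orientations are given as a rotation vector (axis times angle).
In Python, from workcell import readout, read_camera, finish_job, bot gives the robot as it stands.
- The arm moves only by the tool jog_arm, never from a script. Its argument "deltas" is one flat list of numbers, 7 for each row, row after row: the shift along the tool's x, y, z in m, then the turn, a rotation vector about the tool's x, y, z in degrees, then the gripper command: -1 is shut, 1 is fully open, values between are in proportion. A call has 1 to 8 rows; each row is the pose to reach, as a shift and turn from the pose commanded when the call began, along the tool's axes at that moment; what a row does not reach only later rows make up. A row lasts 1/10 s, in which the tool goes at most 50 mm and 8.59 degrees, less where a joint would pass 70% of its speed; a pose out of reach is approached as far as the arm can. A call with a gripper value outside its range is refused whole. The fingers move at their own pace and stop on an object; "squeeze" is the grip in N (left out, the last holds). Time passes only in rows, so rows that repeat a pose let the fingers close. It gives the time, the measured TCP pose, the force, the opening and the grip force at its end, in the units of the state.
- readout.read_state(): the state, without advancing time (a new reading comes with each control period).
- read_camera(name): name is "scene" or "side" or "wrist"; returns a dict with "color" (400x640x3 uint8, blue, green, red), "fx", "fy", "cx", "cy" (pixels), "origin" and "attitude" of the camera in the world. Camera axes: x right, y down, z forward; pixel columns grow to the right and rows downward; lengths in m; the calibration is good to about 2 mm. The wrist camera is an equidistant fisheye: a pixel r from the principal point sees the ray r / f radians off the axis. A picture is of the moment at which its call begins. There is no depth.
- finish_job(): hands the job in; it is judged then, once.
The state is a dict: "time": time; "q": joint angles; "joint_vel": joint speeds; "joint_torque": joint torques, N m; "tool_pos": TCP position; "tcp_rot": TCP orientation; "wrist_force": force on the tool from outside, world axes, zero at the start; "torque": the same for the moment, N m; "width": opening from 0.0 (shut) to 1.0 (fully open); "grip_force": force on a finger pad.
Only numpy, scipy, OpenCV 4.12 (cv2) and the standard library are available. Lean on these libraries where they do the work, as an engineer would, in place of code of your own. Each camera call takes 0.05 s, during which the arm holds its last target. There are 200 camera calls.

## Task

Get the wood-burning bench ready, using only closed fingertips: first press the button of the fume-extractor pod all the way down and let it come up again, then push down the raised far end of the power unit's rocker until it has tipped right over, and then press the round key of the unit fully home. Press the pod where it lies, do not shift it or pick it up; leave the square key and the bar key alone, do not disturb the jar, the billet or the spoon, and finish with the hand clear of everything.

Things in the scene. Friction and masses are not known exactly. Their poses are not given: they have to be found in the camera images.
- unit: Power unit: fixed red metal case with a grey flat top, 170 x 250 x 75 mm (x, y, z); origin at the centre of its underside. Its x axis points away from the robot, turned up to 0.35 rad. Rocker at x -25, y +85 mm; a row of three keys at x -25, y +15, -35, -85 mm, their order changes from run to run. A burning pen lies fixed along y at x +62 mm, up to 103 mm above the bench.
- unit_top (a point): Centre of the unit's flat top, 75 mm above the bench.
- rocker (a joint): The unit's rocker: a black paddle 70 (along the unit's x) x 30 x 12 mm, turning about its middle, axis along the unit's y, 15 mm above the top. Angle in rad: about -0.2 (off: the far end, towards the unit's +x, stands up) to +0.2 (on: far end down, at its stop). Friction 0.04 N m, no spring: it stays where left. Takes about 2 to 4 N at the far end.
- rocker_far_end (a point): Point on the upper face of the rocker, 27 mm from its axis towards the far end, in the middle of its width; it moves with the rocker, about 11 mm down from off to on. Pushing down here tips the rocker on.
- key_round (a joint): The round key of the unit: a grey cylinder 28 mm in diameter. On a black base plate 46 x 46 x 4 mm. Joint: m pressed in, 0 (out) to 0.006 (fully home, at its stop); about 3 N of friction, no spring: it stays where it is pushed. This is the one to press.
- key_round_top (a point): Centre of the upper face of the round key, 18 mm above the unit's top panel when out; moves down with the key.
- key_square (a joint): The square key: grey, 27 x 27 mm. On a black base plate 46 x 46 x 4 mm. Joint: m pressed in, 0 (out) to 0.006 (fully home, at its stop); about 3 N of friction, no spring: it stays where it is pushed. Leave it out.
- key_square_top (a point): Centre of the upper face of the square key, 18 mm above the unit's top panel when out.
- key_bar (a joint): The bar key: grey, 42 (along the unit's x) x 14 mm. On a black base plate 46 x 46 x 4 mm. Joint: m pressed in, 0 (out) to 0.006 (fully home, at its stop); about 3 N of friction, no spring: it stays where it is pushed. Leave it out.
- key_bar_top (a point): Centre of the upper face of the bar key, 18 mm above the unit's top panel when out.
- pod: Wireless fume-extractor pod: a grey box 110 x 64 x 26 mm (its x, y, z), about 0.25 kg, lying loose on the bench with its one button in the middle of its top. Origin at the centre of its underside.
- pod_button (a joint): The pod's button: black, round, 32 mm in diameter. Joint: m pressed in, 0 (up) to 0.006 (all the way down); a spring of 1.2 N at the top to 4 N at the bottom brings it back up.
- pod_button_top (a point): Centre of the upper face of the pod's button, 38 mm above the bench when up; moves down with the button.
- wax_jar_mid (a point): Centre, half-way up, of a loose glass wax jar with a metal lid, 56 mm in diameter, 65 mm high, standing beyond the pod. Bystander.
- billet_mid (a point): Centre of a loose pine billet 50 x 190 x 42 mm, its y axis along its length, lying on the far side of the bench. Bystander.
- spoon: Loose wooden spoon, about 200 mm long, its x axis along it, origin near its middle at bench height, lying on the far side of the bench. Bystander.
There are look-alikes about, which are no part of the job. There is more than one size of the pod; the one meant has the size given above.

How it is judged:
On the way, in this order (a step that is already met when the one before it is completed fails the run):
1. the pod's button is pressed down (value of joint pod_button above 0.0045 m), for 0.05 s.
2. the pod's button has come up again (value of joint pod_button below 0.0015 m), for 0.05 s.
3. the rocker is tipped over to on (value of joint rocker above 0.14 rad), for 0.1 s.
4. the round key is pressed home (value of joint key_round above 0.0045 m), for 0.1 s.
At the end, for the whole second after the job is handed in: The rocker stands at on (beyond 0.14 rad), the round key is at least 4.5 mm in, the square and bar keys less than 2 mm in, the pod's button is up again (under 1.5 mm), the pod is at rest within 25 mm of where it lay, and the jar, billet and spoon are within 30 mm of where they were (value of joint rocker above 0.14 rad and value of joint key_round above 0.0045 m and value of joint each of key_square, key_bar below 0.002 m and value of joint pod_button below 0.0015 m and distance of pod from where it was at the start of the episode below 0.025 m and linear speed of pod below 0.01 m/s and distance of each of wax_jar_mid, billet_mid, spoon from where it was at the start of the episode below 0.03 m); the robot touches nothing.
It fails at once if the square key or the bar key is pressed (value of joint any of key_square, key_bar above 0.002 m).
It fails at once if the pod is lifted, tipped or shifted by more than 25 mm (height (world z) of pod above 0.008 m or angle between pod's own z axis and vertical above 0.15 rad or distance of pod from where it was at the start of the episode above 0.025 m).
It fails at once if the wax jar is moved by more than 30 mm (distance of wax_jar_mid from where it was at the start of the episode above 0.03 m).
It fails at once if the pine billet is moved by more than 30 mm (distance of billet_mid from where it was at the start of the episode above 0.03 m).
It fails at once if the wooden spoon is moved by more than 30 mm (distance of spoon from where it was at the start of the episode above 0.03 m).
It also fails if it takes over 51 s, if anything falls off the work surface, if the arm or the gripper's body presses on something with over 40 N, if the wrist force passes 120 N, or if a joint passes its speed limit or range.

## Working session

There is one attempt and no reset: what is moved stays moved. The work goes in short steps, Python scripts to look and compute and a tool call to move; the robot and the scene stay as the last step left them, time stands still between calls to the robot, and variables do not carry over. Pictures are saved under pics/ and viewed, at most 10 in all, crops included, and the job is handed in when it is done.

Besides the shell and the picture viewer there is one more tool, called after ">>>" as name(argument=value, ...), one argument or row to a line, values as JSON. jog_arm: Moves the arm, as the interface text tells. Its arguments: {"type":"object","properties":{"deltas":{"type":"array"},"squeeze":{"type":"number"}},"required":["deltas"]}

```bash
mkdir -p pics
cat > h.py <<'E'
import numpy as np, cv2, pickle
from scipy.spatial.transform import Rotation as R
from workcell import readout, read_camera, finish_job, bot
def rot(a):
    a=np.asarray(a,float)
    return a if a.shape==(3,3) else (R.from_rotvec(a) if a.size==3 else R.from_quat(a)).as_matrix()
def ray(c,u,v,fish=False):
    x,y=(u-c["cx"])/c["fx"],(v-c["cy"])/c["fy"]
    if fish:
        r=np.hypot(x,y); d=np.array([x/r*np.sin(r),y/r*np.sin(r),np.cos(r)]) if r>0 else np.array([0,0,1.])
    else: d=np.array([x,y,1.])
    d=rot(c["attitude"])@d
    return np.array(c["origin"],float),d/np.linalg.norm(d)
def atz(c,u,v,z,fish=False):
    o,d=ray(c,u,v,fish); return o+d*(z-o[2])/d[2]
def proj(c,p,fish=False):
    q=rot(c["attitude"]).T@(np.asarray(p,float)-c["origin"])
    if fish:
        r=np.hypot(q[0],q[1]); t=np.arctan2(r,q[2]); q=np.array([q[0]/r*t,q[1]/r*t,1])
    return np.array([c["cx"]+c["fx"]*q[0]/q[2],c["cy"]+c["fy"]*q[1]/q[2]])
def tri(rays):
    A=sum(np.eye(3)-np.outer(d,d) for o,d in rays); b=sum((np.eye(3)-np.outer(d,d))@o for o,d in rays)
    p=np.linalg.solve(A,b); return p,[np.linalg.norm(np.cross(p-o,d)) for o,d in rays]
def snap(name,tag):
    c=read_camera(name); cv2.imwrite(f"pics/{tag}.png",c["color"]); pickle.dump(c,open(f"{tag}.pkl","wb")); return c
def load(t): return pickle.load(open(f"{t}.pkl","rb"))
E
python3 - <<'E'
from h import *
for n in("scene","side","wrist"):
    c=snap(n,n+"0"); print(n,c["fx"],c["cx"],c["cy"],c["origin"],np.round(c["attitude"],3).tolist())
s=readout.read_state(); print(s["time"],s["tool_pos"],s["tcp_rot"],s["wrist_force"],bot.tip_extent)
E
```

```text
scene 455.78503720697137 317.853899171814 201.18205041979226 [ 1.24716479 -0.1840332   0.82974792] [-1.925, -1.507, 0.602]
side 499.7142926425786 309.9090408100813 201.0358362409113 [ 0.29133584 -0.89523508  0.93682016] [-2.286, 0.321, -0.163]
wrist 309.70691628693146 316.6387739553721 201.9641911445904 [0.11535991 0.66791142 0.37246031] [2.314, 1.749, 0.25]
0.15 [0.18431048 0.64878786 0.24723024] [-4.33428262e-01 -3.11122864e+00  2.75013300e-03] [-0.75122747 -0.33608208  0.113247  ] 0.017
```

View pics/scene0.png

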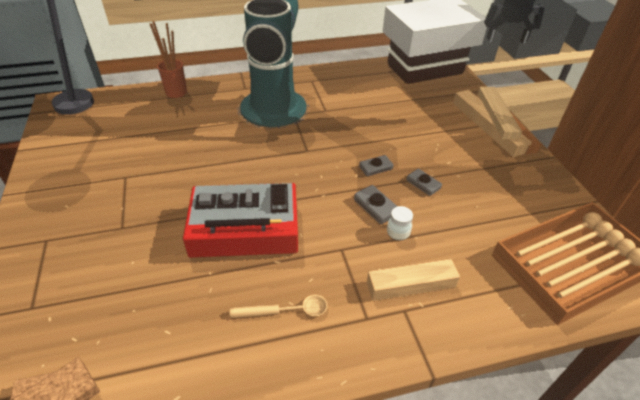

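View pics/side0.png

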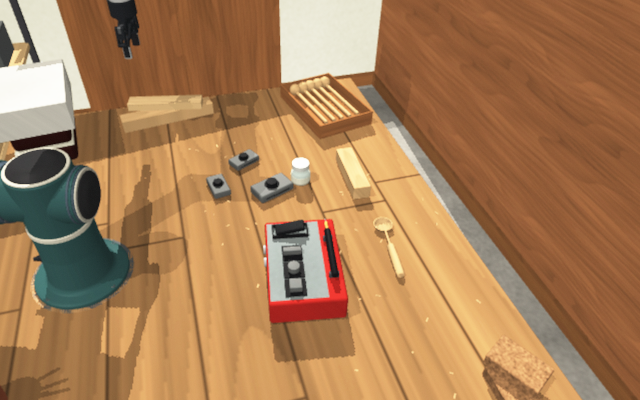

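Scene picture: three pod candidates at (377,203) biggest, (376,165) and (424,181) smaller. Keys are at (249,198), (228,199), (205,200), and the rocker at (279,197). In the side picture the pods are at (272,186), (244,160) and (218,186), the keys at (291,252), (293,268), (295,285), and the rocker at (290,230). The largest pod and the round-looking middle key fit the description. One close crop to check.

Run:
```python
from h import *
a=load("scene0")["color"][150:260,180:450]; b=load("side0")["color"][140:325,195:355]
A=cv2.resize(a[:, :130],None,fx=3.5,fy=3.5,interpolation=cv2.INTER_CUBIC)   # 455x385 : unit in scene
A=cv2.resize(a,None,fx=1.48,fy=1.48,interpolation=cv2.INTER_CUBIC)
B=cv2.resize(b,None,fx=3.2,fy=3.2,interpolation=cv2.INTER_CUBIC)  #512x592
C=cv2.resize(load("scene0")["color"][180:240,185:305],None,fx=2.4,fy=2.4,interpolation=cv2.INTER_CUBIC) #288x144
D=cv2.resize(load("scene0")["color"][150:240,350:446],None,fx=3,fy=3,interpolation=cv2.INTER_CUBIC) #288x270
o=np.zeros((592,800,3),np.uint8); o[:,:512]=B; o[:144,512:]=C; o[150:420,512:]=D
cv2.imwrite("pics/crop1.png",o)
```

```text
(no output)
```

View pics/crop1.png

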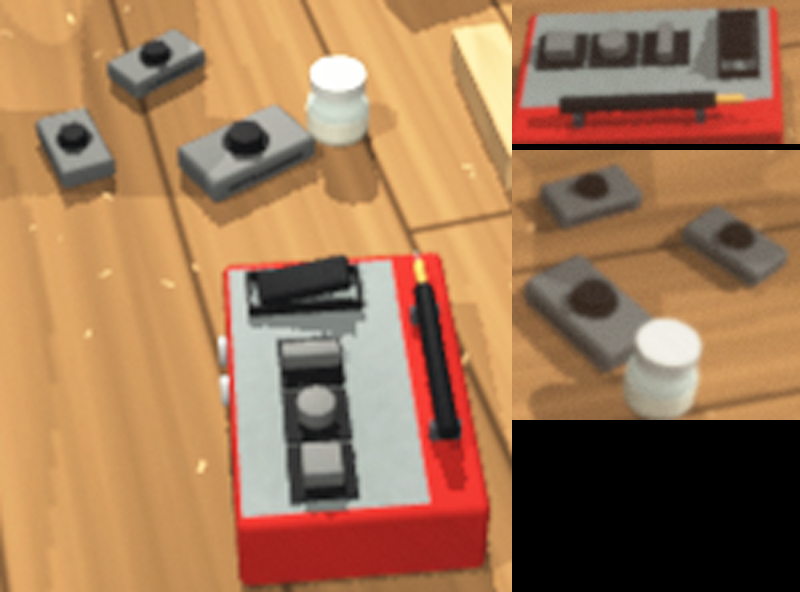

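The crop shows the largest pod at crop (247,133), and the two smaller ones at (155,52) and (74,137). The bar key is next to the rocker, the round key is in the middle at crop (317,405), and the square key is last. The rocker's far end is up. Now to triangulate.

```bash
cat > m.py <<'E'
from h import *
from scipy.optimize import least_squares
s,c=load("side0"),load("scene0")
B=lambda u,v:(195+u/3.2-.3,140+v/3.2-.3)
C=lambda u,v:(185+(u-512)/2.4-.3,180+v/2.4-.3)
D=lambda u,v:(350+(u-512)/3-.3,150+(v-150)/3-.3)
for n,a,b in(("button",B(247,132),D(594,297)),("round",B(317,401),C(612,41))):
    p,e=tri([ray(s,*a),ray(c,*b)]); print(n,p.round(4),np.round(e,4))
# unit fit: local pts, side crop px, scene crop px
T=.075
P=[((-.085,.125,T),B(226,268),None),((.085,.125,T),B(440,254),C(776,98)),((.085,-.125,T),B(486,510),C(516,112)),((-.085,-.125,T),B(240,520),C(528,14)),
   ((-.085,-.125,0),B(243,583),None),((.085,-.125,0),B(482,566),None),((-.025,-.035,T+.018),B(317,401),C(612,41)),((-.025,-.085,T+.018),B(322,457),C(560,40)),((-.025,.015,T+.018),B(309,352),C(665,38))]
def W(x,l): k=np.cos(x[2]),np.sin(x[2]); return np.array([x[0]+k[0]*l[0]-k[1]*l[1],x[1]+k[1]*l[0]+k[0]*l[1],x[3]+l[2]])
def f(x):
    r=[]
    for l,a,b in P:
        if a: r+=list(proj(s,W(x,l))-a)
        if b: r+=list(proj(c,W(x,l))-b)
    return r
o=least_squares(f,[.55,-.1,0,0],loss="soft_l1"); print(o.x.round(4),np.round(o.fun,1))
for n,l in(("round",(-.025,-.035,T+.018)),("far",(-.025+.027,.085,T+.015+.011)),("axis",(-.025,.085,T+.015))): print(n,W(o.x,l).round(4))
print(bot, [a for a in dir(bot) if a[0]!="_"])
E
python3 m.py
```

```text
button [0.5072 0.1725 0.0346] [0.0014 0.0014]
round [ 0.4742 -0.1897  0.0905] [0.0007 0.0007]
[ 0.5039 -0.1591 -0.1799 -0.0014] [-1.4 -1.5  0.  -1.4  3.5 13.8  1.9 -0.2 -4.6 12.8 -1.3  2.9  0.3 -0.5
 -0.9  3.9  0.9  3.  -0.4 -0.2  0.4 -1.  -0.1  0.   0.   0.2  0.4 -1.5
  0.1 -0.5]
round [ 0.473  -0.189   0.0916]
far [ 0.5211 -0.0758  0.0996]
axis [ 0.4945 -0.071   0.0886]
<Robot object at 0x7f3e3da682f0> ['MotionError', 'tip_extent']
```

```bash
cat >> h.py <<'E'
def to(target,yaw=None):
    "tool-frame shift from measured pose to world target of TCP; errors of tilt"
    s=readout.read_state(); M=rot(s["tcp_rot"]); print("t",s["time"],"tcp",np.round(s["tool_pos"],4),"F",np.round(s["wrist_force"],1),"w",s["width"])
    print("shift",(M.T@(np.array(target)-s["tool_pos"])).round(4)); return M
E
python3 - <<'E'
from h import *
M=to([.507,.1725,.15]); print(M.round(3))
# turn so that tool axes line up with unit (yaw -0.18)
k=-.18
X=np.array([np.cos(k),np.sin(k),0]);Y=np.array([-np.sin(k),np.cos(k),0]);Z=np.array([0,0,-1])
for a in (X,-X,Y,-Y):
    G=np.array([a,np.cross(Z,a),Z]).T; print(a.round(2),np.degrees(R.from_matrix(M.T@G).as_rotvec()).round(1))
E
```

```text
t 0.15 tcp [0.1843 0.6488 0.2472] F [-0.8 -0.3  0.1] w 0.9997968365138815
shift [-0.4406 -0.3698  0.0979]
[[-0.962  0.273 -0.001]
 [ 0.273  0.962 -0.002]
 [ 0.    -0.002 -1.   ]]
[ 0.98 -0.18  0.  ] [ -0.    0.2 174.5]
[-0.98  0.18 -0.  ] [-0.1 -0.  -5.5]
[0.18 0.98 0.  ] [-0.1  0.1 84.5]
[-0.18 -0.98 -0.  ] [ -0.1  -0.1 -95.5]
```

>>> jog_arm(
  deltas=[-0.44,-0.37,0.05,0,0,-5.5,-1,-0.44,-0.37,0.05,0,0,-5.5,-1,-0.44,-0.37,0.05,0,0,-5.5,-1,-0.44,-0.37,0.05,0,0,-5.5,-1,-0.44,-0.37,0.05,0,0,-5.5,-1,-0.44,-0.37,0.05,0,0,-5.5,-1,-0.44,-0.37,0.05,0,0,-5.5,-1,-0.44,-0.37,0.05,0,0,-5.5,-1],
  squeeze=30,
)

```text
time: 0.95
tool_pos: [0.4083, 0.3173, 0.2134]
tcp_rot: [0.283, 3.129, 0.0]
wrist_force: [0.5, 0.8, 0.5]
width: -0.002
grip_force: 0.0
```

Run:
```python
from h import *
to([.507,.1725,.13])
```

```text
t 0.95 tcp [0.4083 0.3173 0.2134] F [0.5 0.8 0.5] w -0.0017324511211513649
shift [-0.1231 -0.1248  0.0834]
```

>>> jog_arm(
  deltas=[-0.123,-0.125,0.08,0,0,0,-1,-0.123,-0.125,0.08,0,0,0,-1,-0.123,-0.125,0.08,0,0,0,-1,-0.123,-0.125,0.08,0,0,0,-1,-0.123,-0.125,0.08,0,0,0,-1,-0.123,-0.125,0.08,0,0,0,-1,-0.123,-0.125,0.08,0,0,0,-1],
)

```text
time: 1.65
tool_pos: [0.5061, 0.1749, 0.134]
tcp_rot: [0.283, 3.129, 0.001]
wrist_force: [0.5, 0.6, 0.5]
width: 0.0
grip_force: 0.0
```

Run:
```python
from h import *
to([.507,.1725,.07])
c=snap("wrist","wrist1"); print(proj(c,[.507,.1725,.038],True),proj(c,[.507,.1725,.113],True))
cv2.imwrite("pics/wrist1b.png",cv2.resize(c["color"],(800,500)))
```

```text
t 1.65 tcp [0.5061 0.1749 0.134 ] F [0.5 0.6 0.5] w 0.00020783851204338101
shift [-0.0013 -0.0022  0.064 ]
[314.6250821  211.50824401] [313.82012576 256.08370193]
```

View pics/wrist1b.png

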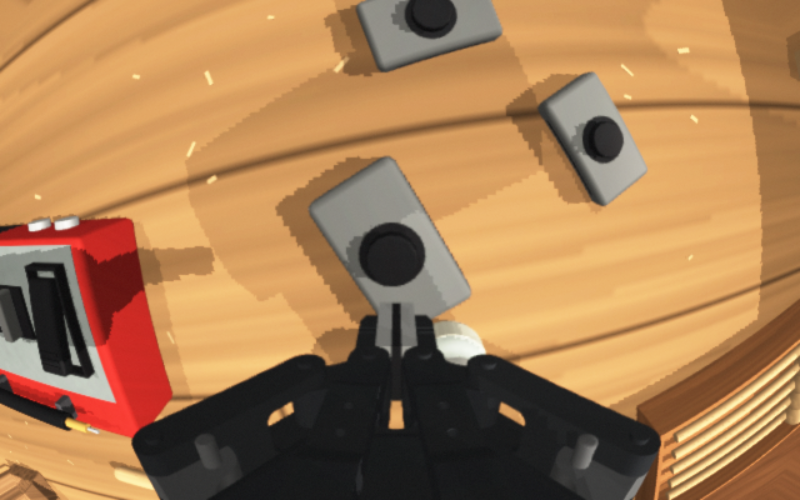

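Wrist view: the chosen pod's button is at picture (392,254), which is raw (313.6,203), with pod corners at (310,210), (388,157) and (470,292). The two smaller pods are at (432,14) and (603,139). I'll check its size and refine the button position.

Run:
```python
from h import *
w=load("wrist1");s=load("side0");c=load("scene0")
g=lambda u,v,z:atz(w,u/1.25,v/1.25,z,True)
a,b,d=g(312,208,.026),g(388,158,.026),g(468,292,.026)
print(np.linalg.norm(a-b),np.linalg.norm(b-d)); print("mid of diag",((a+d)/2).round(4))
print("wrist at .038",g(392,253,.038).round(4))
b=np.array([[ (603,100),(603,178) ]])
rw=ray(w,392/1.25,253/1.25,True);rs=ray(s,271.9,181);rc=ray(c,377,198.7)
for r in([rw,rs],[rw,rc],[rw,rs,rc]): p,e=tri(r);print(p.round(4),np.round(e,4))
print(proj(s,[.501,.174,.038]),proj(c,[.501,.174,.038]))
im=c["color"]; 
for n,k,(u,v) in(("s",s,(272,182)),("c",c,(377,199))):
    g=cv2.cvtColor(k["color"],cv2.COLOR_BGR2GRAY)[v-9:v+12,u-12:u+13]; print(n,u-12,v-9); print(g)
to([.503,.1735,.07])
```

```text
0.056066470620385 0.10062229134290983
mid of diag [0.5022 0.1727 0.026 ]
wrist at .038 [0.4998 0.173  0.038 ]
[0.5038 0.1729 0.0349] [0.0029 0.0029]
[0.5028 0.1731 0.0287] [0.0007 0.0007]
[0.5047 0.1732 0.0325] [0.0032 0.0031 0.0016]
[269.86693837 180.47785862] [377.22779044 195.46184849]
s 260 173
[[177 179 180 180 180 179 177 179 181 184 185 184 180 178 174 172 168 174
  180 178 179 175 165 169 177]
 [177 179 180 180 180 178 177 177 180 182 186 185 180 180 171 169 173 175
  182 183 182 183 174 165 168]
 [178 178 178 180 181 179 176 176 178 182 185 185 180 179 177 176 183 184
  183 182 182 181 183 172 159]
 [168 167 168 171 171 177 171 173 179 180 179 183 178 178 185 185 182 182
  182 182 182 180 182 180 173]
 [154 152 154 155 157 164 161 156 151 148 139 139 144 148 153 172 183 182
  180 181 180 180 179 179 182]
 [155 151 154 155 156 152 150 131  91  80  72  66  66  72  86 128 170 182
  181 181 180 180 179 181 179]
 [155 152 153 149 154 156 138 102  72  64  64  63  62  61  61  70 128 172
  182 180 179 179 179 178 178]
 [156 150 154 156 159 151 110  72  66  64  65  64  63  61  60  58
[... 3028 characters left out ...]
  83  69  63  60  59  64  65  73  93
  111 127 129 128 128 126 127]
 [ 69  79  83  96 106 118 120 120 119 112 100  95  90  94  95 100 109 116
  128 127 125 129 129 132 129]
 [ 65  71  79  84  95 108 117 126 130 124 124 118 122 122 123 120 130 128
  130 130 128 130 129 125 128]
 [ 59  63  69  79  85  94 104 114 126 127 129 128 128 132 130 128 130 131
  130 129 132 129 130 128 131]
 [ 68  63  65  67  77  82  92 106 113 124 128 131 128 128 126 130 130 129
  129 129 129 128 130 131 131]
 [ 80  70  61  65  68  76  81  91 104 115 124 128 126 132 132 130 133 129
  129 132 132 131 131 132 128]]
t 1.7 tcp [0.5062 0.1753 0.1343] F [-0.3 -0.4 -0.7] w 0.006510131635170501
shift [ 0.0029 -0.0023  0.0643]
```

The pod measures about 56 x 100 mm inside its rounded corners, the largest of the three, so it fits. The button is at about (0.5035, 0.174). Descending to just above it.

>>> jog_arm(
  deltas=[0.0025,-0.002,0.04,0,0,0,-1,0.0025,-0.002,0.075,0,0,0,-1,0.0025,-0.002,0.075,0,0,0,-1,0.0025,-0.002,0.075,0,0,0,-1,0.0025,-0.002,0.075,0,0,0,-1],
)

```text
time: 2.2
tool_pos: [0.5049, 0.1738, 0.0609]
tcp_rot: [0.281, 3.126, 0.002]
wrist_force: [0.3, -0.1, 0.5]
width: -0.001
grip_force: 0.0
```

>>> jog_arm(
  deltas=[0,0,0.005,0,0,0,-1,0,0,0.008,0,0,0,-1,0,0,0.01,0,0,0,-1,0,0,0.012,0,0,0,-1,0,0,0.012,0,0,0,-1,0,0,0.012,0,0,0,-1,0,0,0.012,0,0,0,-1],
)

```text
time: 2.9
tool_pos: [0.5052, 0.1733, 0.0489]
tcp_rot: [0.284, 3.126, 0.003]
wrist_force: [-2.0, 0.9, 12.0]
width: -0.002
grip_force: 6.0
```

The force reads 12 N, well above the 4 N spring, so the button is at its stop. Lifting straight up, then over to the rocker.

>>> jog_arm(
  deltas=[0,0,-0.03,0,0,0,-1,0,0,-0.08,0,0,0,-1,0,0,-0.13,0,0,0,-1,-0.01,-0.04,-0.13,0,0,0,-1,-0.02,-0.09,-0.13,0,0,0,-1,-0.035,-0.14,-0.13,0,0,0,-1,-0.048,-0.19,-0.13,0,0,0,-1,-0.06,-0.24,-0.13,0,0,0,-1],
)

```text
time: 3.7
tool_pos: [0.5181, -0.0699, 0.1763]
tcp_rot: [-0.283, -3.128, 0.0]
wrist_force: [0.6, 0.2, 0.3]
width: 0.003
grip_force: 0.0
```

>>> jog_arm(
  deltas=[0,0,0,0,0,0,-1,0,0,0,0,0,0,-1,0,0,0,0,0,0,-1],
)

```text
time: 4.0
tool_pos: [0.5184, -0.0672, 0.1761]
tcp_rot: [-0.283, -3.127, -0.001]
wrist_force: [0.8, -0.1, -0.6]
width: -0.001
grip_force: 0.0
```

Run:
```python
from h import *
c=snap("wrist","wrist2"); M=to([.521,-.0758,.12])
for p in([.521,-.0758,.0996],[.4945,-.071,.09],[.473,-.189,.0916]): print((proj(c,p,True)*1.25).round(1))
cv2.imwrite("pics/wrist2b.png",cv2.resize(c["color"],(800,500)))
```

```text
t 4.05 tcp [ 0.5185 -0.0668  0.1762] F [ 0.1  0.1 -0.9] w 0.003849815936736374
shift [-0.0042 -0.0085  0.0562]
[382.7 280.5]
[382.8 229.3]
[189.2 232.3]
```

View pics/wrist2b.png

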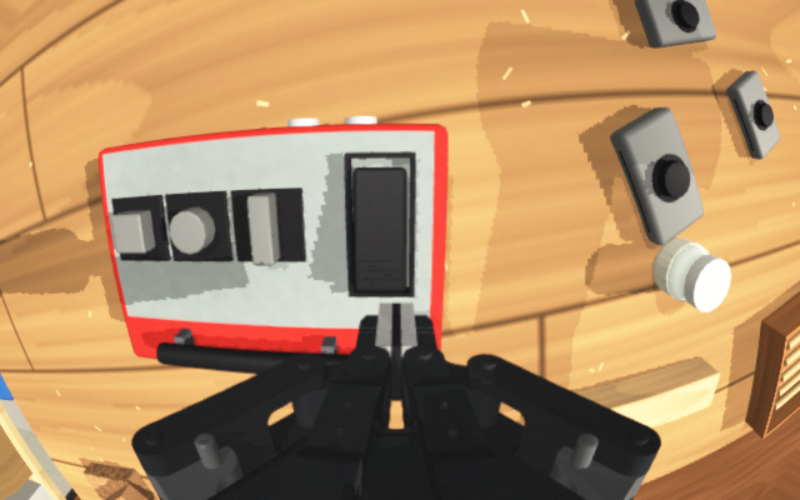

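The wrist view matches the predictions: rocker centre at picture (381,229) against a predicted (383,229), round key at (191,231) against (189,232). The pod's button is up at (671,177). Moving over the rocker's far end and pressing.

>>> jog_arm(
  deltas=[-0.004,-0.0085,0.03,0,0,0,-1,-0.004,-0.0085,0.05,0,0,0,-1,-0.004,-0.0085,0.05,0,0,0,-1,-0.004,-0.0085,0.05,0,0,0,-1],
)

```text
time: 4.45
tool_pos: [0.5211, -0.0757, 0.1265]
tcp_rot: [-0.28, -3.128, -0.0]
wrist_force: [-0.1, -0.2, 0.6]
width: 0.001
grip_force: 0.0
```

>>> jog_arm(
  deltas=[0,0,0.004,0,0,0,-1,0,0,0.007,0,0,0,-1,0,0,0.01,0,0,0,-1,0,0,0.013,0,0,0,-1,0,0,0.015,0,0,0,-1,0,0,0.015,0,0,0,-1],
)

```text
time: 5.05
tool_pos: [0.5219, -0.0773, 0.1119]
tcp_rot: [0.284, 3.128, -0.0]
wrist_force: [1.9, -0.7, 2.0]
width: -0.002
grip_force: 0.9
```

>>> jog_arm(
  deltas=[0,0,0.002,0,0,0,-1,0,0,0.004,0,0,0,-1,0,0,0.005,0,0,0,-1,0,0,0.005,0,0,0,-1,0,0,0.005,0,0,0,-1],
)

```text
time: 5.55
tool_pos: [0.5225, -0.0773, 0.1084]
tcp_rot: [0.284, 3.127, -0.0]
wrist_force: [0.1, -0.1, 11.4]
width: 0.001
grip_force: 5.4
```

At the stop with 11 N. Lifting and moving over the round key, then checking the rocker.

>>> jog_arm(
  deltas=[0,0,-0.03,0,0,0,-1,0,0,-0.06,0,0,0,-1,0.01,-0.04,-0.06,0,0,0,-1,0.02,-0.08,-0.06,0,0,0,-1,0.0285,-0.119,-0.06,0,0,0,-1,0.0285,-0.119,-0.06,0,0,0,-1,0.0285,-0.119,-0.06,0,0,0,-1,0.0285,-0.119,-0.06,0,0,0,-1],
)

```text
time: 6.35
tool_pos: [0.4715, -0.1881, 0.1659]
tcp_rot: [-0.283, -3.127, -0.002]
wrist_force: [0.5, -0.3, -0.3]
width: -0.004
grip_force: 0.0
```

Run:
```python
from h import *
c=snap("wrist","wrist3"); to([.473,-.189,.116])
s=snap("side","side3")["color"][200:330,230:370]
o=np.zeros((500,800,3),np.uint8); o[:,:400]=c["color"][50:300,200:400].repeat(2,0).repeat(2,1); o[:371,400:]=cv2.resize(s,(400,371))
cv2.imwrite("pics/chk3.png",o); print(proj(c,[.473,-.189,.093],True), proj(c,[.473,-.189,.14],True))
```

```text
t 6.4 tcp [ 0.4718 -0.1879  0.1661] F [0.6 0.  0.1] w 0.001585183494630765
shift [-0.0014 -0.0009  0.0501]
[316.75292448 222.78828109] [316.85199118 252.74440568]
```

View pics/chk3.png

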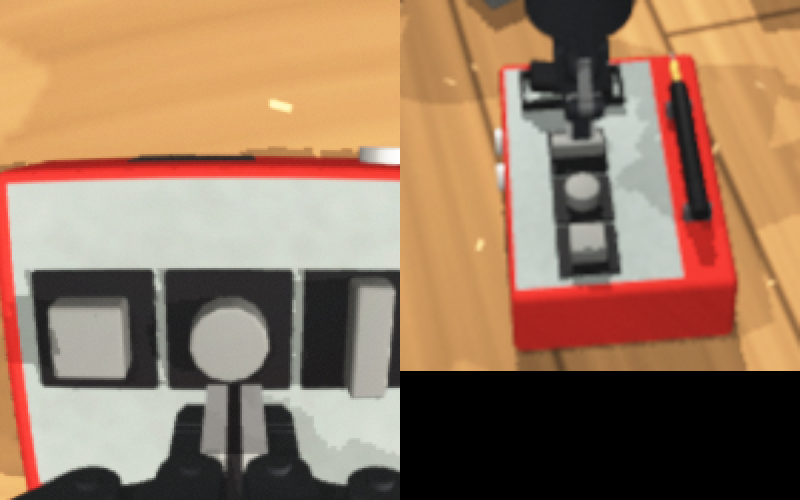

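Left crop: the round key's top is centred at raw (315,220.5) against a predicted (317,223), right under the path of the tips, with the square key at left and the bar key at right both clear. Right crop: the rocker's near end now stands up at (550,75), so it has tipped. Pressing the round key.

>>> jog_arm(
  deltas=[0,-0.001,0.03,0,0,0,-1,0,-0.001,0.05,0,0,0,-1,0,-0.001,0.05,0,0,0,-1,0,-0.001,0.055,0,0,0,-1,0,-0.001,0.059,0,0,0,-1,0,-0.001,0.063,0,0,0,-1,0,-0.001,0.063,0,0,0,-1,0,-0.001,0.063,0,0,0,-1],
)

```text
time: 7.25
tool_pos: [0.4722, -0.1903, 0.1041]
tcp_rot: [0.283, 3.128, -0.001]
wrist_force: [0.2, -0.1, 0.5]
width: -0.001
grip_force: 0.4
```

>>> jog_arm(
  deltas=[0,0,0.002,0,0,0,-1,0,0,0.003,0,0,0,-1,0,0,0.003,0,0,0,-1,0,0,0.003,0,0,0,-1,0,0,0.003,0,0,0,-1],
)

```text
time: 7.75
tool_pos: [0.4723, -0.1903, 0.1036]
tcp_rot: [0.284, 3.128, -0.001]
wrist_force: [-6.1, 4.1, 19.5]
width: 0.0
grip_force: 9.1
```

The force is now 19.5 N at tip z 0.087, so the key is fully home. Lifting clear and checking.

>>> jog_arm(
  deltas=[0,0,-0.03,0,0,0,-1,0,0,-0.07,0,0,0,-1,0,0,-0.12,0,0,0,-1,0,0,-0.15,0,0,0,-1,0.04,0,-0.15,0,0,0,-1,0.05,0,-0.15,0,0,0,-1,0.05,0,-0.15,0,0,0,-1],
)

```text
time: 8.45
tool_pos: [0.4213, -0.1808, 0.2504]
tcp_rot: [0.285, 3.129, -0.0]
wrist_force: [0.5, 0.0, -0.5]
width: -0.002
grip_force: 0.0
```

Run:
```python
from h import *
c=snap("scene","scene4")["color"]; a=load("scene0")["color"]; to([0,0,0])
o=np.vstack([cv2.resize(k[150:255,180:420],(640,280),interpolation=cv2.INTER_CUBIC) for k in(a,c)])
cv2.imwrite("pics/fin.png",o)
```

```text
t 8.5 tcp [ 0.4222 -0.181   0.2503] F [-0.8  0.8  0. ] w -0.002189258239339453
shift [0.448  0.1019 0.2501]
```

View pics/fin.png

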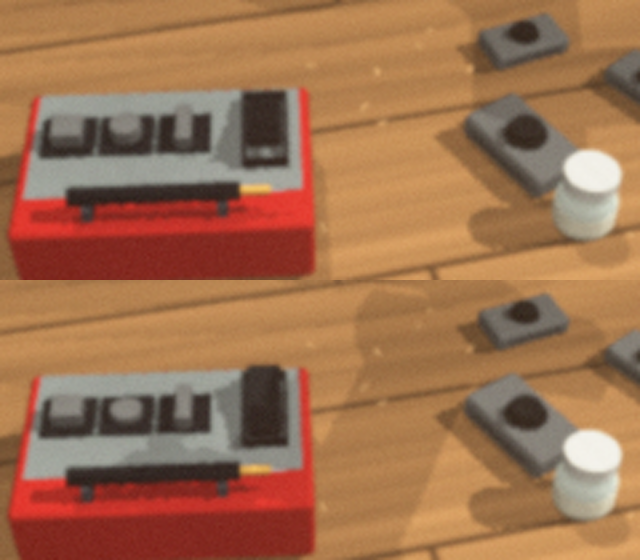

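Before (top) and after (bottom): the rocker's far end is down at (263,430) and the round key is lower at (126,410). The square and bar keys are unchanged, the pod and jar have not moved, and the hand is clear. Handing in.

```bash
python3 -c "
from h import *
print(finish_job())"
```

```text
the job is handed in; nothing more can be done
None
```

I pressed the pod's button and it came back up, tipped the rocker to on, and pressed the round key home; the hand ended clear and the job is handed in at about 8.5 s, but no verdict came back.

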